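# Shut and lock the loaded relay test fixture

### The job

Two relay test fixtures stand open on the bench and one of them has a relay lying in its nest. Get that one ready for test: push its lid down fully shut on the relay, then push its lock slide along to the stop so that it covers the lid's tongue. Leave the relay in its nest, and leave the empty fixture and the other things on the bench alone.

Things in the scene. Friction and masses are not known exactly. Their poses are not given: they have to be found in the camera images.
- fixture_a: The loaded fixture (black relay in its nest), fast on the bench: aluminium base 140 x 110 mm, top 10 mm above the bench; white nest block 72 x 64 mm, top at 28 mm, with one pocket 26 x 22 mm, 5 mm deep; grey lid hinged at the rear; steel lock slide along the front. Origin: on the bench under the nest's middle; x from front (slide) to rear (hinge), y to the left seen from the front, z up.
- fixture_a_lid (a joint): Its lid angle, rad: 0 = shut, level, on its stop (outer face 39 mm above the bench); 1.6 to 1.8 = standing open, limit 1.9. Stiff hinge (0.06 N m), stays where left. Plate 60 mm wide, 6 mm thick, 6 to 86 mm from the hinge axis, forward (-x) of it when shut; steel tongue 24 x 5 mm on to 98 mm at mid front edge. Push on its outer face (at the rear while open).
- fixture_a_hinge (a point): Middle of the loaded fixture's lid hinge axis: 44 mm to the rear of the fixture's origin and 37 mm above the bench. The axis runs along the fixture's y. The point's axes are the fixture's. Two steel hinge ears (y = +-34 mm) rise to 44 mm above the bench.
- fixture_a_lid_edge (a point): Point on the outer face of the loaded fixture's lid, in the middle of its front edge, 86 mm from the hinge axis; turns with the lid. The outer face lies 2 mm outward of the hinge axis.
- fixture_a_slide (a joint): Travel of its lock slide, m: 0 = unlocked, 0.030 = locked, at its end stop; moves along the fixture's +y, stays where left (friction about 2 N). Locked, its lip covers the tongue of the shut lid, 2 mm above it. Lip and tongue block each other, so the lid goes first.
- fixture_a_tab (a point): Middle of the black thumb tab on its lock slide, moves with it; unlocked at (-64, -30) mm from the fixture's origin, locked (-64, 0). Tab 10 mm (x) by 18 mm (y), top 11 mm above this point, 65 mm above the bench. Below it the slide's steel block, 14 (x) by 24 mm (y), 16 to 44 mm above the bench; push the tab or the block on its -y face.
- fixture_a_nest (a point): Middle of the pocket floor of the loaded fixture's nest, 23 mm above the bench.
- relay: The relay under test: black block 24 x 20 x 8 mm, lying loose in the loaded fixture's nest, 3 mm proud of the block; under the shut lid it has 1 mm to spare. Origin: centre of its underside.
- fixture_b: The empty fixture: same make, frame and sizes as the loaded one, but its nest is empty (six brass contacts show in the pocket's floor). To be left alone.
- fixture_b_lid (a joint): Lid angle of the empty fixture, as above; stands open.
- fixture_b_slide (a joint): Travel of the empty fixture's lock slide, as above; unlocked.
- reject_bin: Bystander: small red open bin, 112 x 75 x 47 mm, loose. Origin: centre of its underside.
- strip_a: Bystander: amber strip carrying black parts, 20 x 150 x 9 mm, loose. Origin: centre of its underside.
- tweezers_straight: Bystander: steel tweezers, 10 x 120 x 10 mm, loose. Origin: centre of its underside.
- loupe: Bystander: black round loupe, 38 mm across, 28 mm high, loose. Origin: centre of its underside.

How it is judged:
By the outcome, as a careful person would: the job done as asked, in the order asked, and still so for the second after the job is handed in, with the robot touching nothing.
It also fails if it takes over 45 s, if anything falls off the work surface, if the arm or the gripper's body presses on something with over 40 N, if the wrist force passes 120 N, or if a joint passes its speed limit or range.

### The arm

A 6-joint arm with a two-finger parallel gripper is mounted at the origin on a cart in front of the work surface, level with it; the furniture and walls round the work are solid. World frame = base frame: x ahead of the robot, y to its left, z up, the work surface at z = 0. Lengths are in m, angles in degrees, forces in N, time in s.
With the tool pointing down it reaches from about 0.375 to 0.75 m from the base axis. Payload 9 kg.
Tool frame: the origin (TCP) lies where the fingers leave the gripper's body, on its centre line; the fingertips stand 73 mm ahead of it and the grasp point (between the pads) lies 54 mm ahead of it (robot.tip_reach is the distance from the TCP to the fingertips, in m); z points along the fingers, y is the direction in which the jaws open and shut (so a half turn about z gives the same grasp; the last joint's range is limited). The gripper opens to 85 mm and grips with 20 to 120 N. Pads are 22 mm wide; open, the fingers measure 114 mm over their backs; the gripper's body (76 mm by 85 mm) begins 54 mm behind the grasp point. The pads swing forward as they close: fully open they stand 13 mm farther back than shut.
Start: joints at [-83.921, 5.964, 5.575, 89.605, 0, 77.527], TCP at [0.191, -0.569, 0.304] pointing down, gripper open.
Joint ranges: [-171.21, 171.21], [-48.23, 106.86], [-62.78, 66.21], [-105.2, 120.99], [-86.42, 89.51], [-180, 180]. Speed limits (degrees/s): [127.2, 127.2, 147.25, 180, 180, 180].

### API

Orientations are given as [roll, pitch, yaw] about the fixed x, y, z axes, in that order (R = Rz(yaw) Ry(pitch) Rx(roll)).
In Python, from plant import robot gives the robot as it stands. Calls block until the motion is done:
- robot.move_pose(position, orientation): joint-space move of the TCP to a pose.
- robot.line_to(position, vel=0.15, rotation=None, guard=None): straight line of the TCP; rotation=None keeps the orientation; vel is the mean speed in m/s. With guard (N) it stops when the force on the tool has changed by that much, and returns True; else False.
- robot.goto_joints(angles): joint-space move.
- robot.set_gripper(opening): finger opening in m; the grip force is fixed at half the most; returns when the fingers have stopped.
- robot.pause(seconds).
- robot.ik(position, orientation): joint angles nearest the present ones, or None.
- robot.observe(): the state.
- robot.grab_frame(name): name is "scene" or "top" or "wrist"; returns the picture (384x512x3 uint8, blue, green, red); there is no depth.
- robot.get_calibration(name): a dict with "vertical_fov" (degrees; the focal length in pixels is half the picture's height over the tangent of half this angle, whatever the lens; pixels are square), "cx", "cy" (the principal point, pixels), "k1" (the pictures are not rectified: a ray, as slopes to the right and down, at radius r is drawn at 1 + k1 r^2 times it, then the intrinsics apply), "rvec" (rotation vector, rad) and "tvec" (3), from world to camera coordinates, as OpenCV has them. Camera axes: x right, y down, z forward; pixel columns grow to the right and rows downward; lengths in m; the calibration is good to about 2 mm. A picture is of the moment at which its call begins: read the wrist's pose just before it. get_calibration takes no time and is no camera call; for the wrist camera it gives the pose at the moment of the call.
A pose or a line that the arm cannot do raises robot.IKError and nothing moves.
- robot.job_done(): hands the job in, once; it reports no verdict.
The state is a dict: "time": time; "q": joint angles; "qvel": joint speeds; "joint_torque": joint torques, N m; "tool_pos": TCP position; "tcp_rot": TCP orientation; "ft_force": force on the tool from outside, world axes, zero at the start; "torque": the same for the moment, N m; "gripper_width": finger opening in m.
Only numpy, scipy, OpenCV 4.12 (cv2) and the standard library are available. Lean on these libraries where they do the work, as an engineer would, in place of code of your own. Each camera call takes 0.05 s, during which the arm holds its last target.

## Working session

There is one attempt and no reset: what is moved stays moved. The work goes in short steps, each a Python script; the robot and the scene stay as the last script left them, time stands still between calls to the robot, and variables do not carry over. Pictures are saved under pics/ and viewed, and the job is handed in when it is done.

```bash
ls; mkdir -p pics; python3 - <<'E'
from plant import robot
import cv2
for n in ("scene","top","wrist"):
    cv2.imwrite(f"pics/{n}0.png",robot.grab_frame(n)); c=robot.get_calibration(n); print(n,c)
print(robot.observe())
E
```

```text
pics
scene {'vertical_fov': 50.28787164757911, 'cx': 260.5957379430796, 'cy': 193.21639227424342, 'k1': -0.08299916608544984, 'rvec': array([ 1.2647843 , -2.07727632,  1.10144481]), 'tvec': array([0.17699456, 0.31887836, 0.81952988])}
top {'vertical_fov': 43.97400510993795, 'cx': 265.36859584603474, 'cy': 197.02869929957527, 'k1': -0.16286180966504996, 'rvec': array([ 2.19407654, -2.16709174,  0.08623902]), 'tvec': array([-0.0518647 ,  0.48241979,  1.43629134])}
wrist {'vertical_fov': 70.06746520807899, 'cx': 251.40012593756498, 'cy': 187.54134087634344, 'k1': -0.04958017564589815, 'rvec': array([-2.35663913,  1.6936035 ,  0.24236914]), 'tvec': array([-0.5989579 , -0.03571278,  0.37897299])}
{'time': 0.15, 'q': array([-8.39216534e+01,  5.98933545e+00,  5.53858775e+00,  8.96048127e+01,
       -8.55285262e-05,  7.75272992e+01]), 'qvel': array([ 0.03946233, -0.11745258,  0.21609047,  0.04530645,  0.02108422,
       -0.00632868]), 'joint_torque': array([ 1.35700218e-03, -5.57354629e+01,  5.04007745e+01,  1.24986304e-02,
       -3.15494153e-04, -2.86046122e-05]), 'tool_pos': array([ 0.19088517, -0.56864053,  0.3033279 ]), 'tcp_rot': array([-1.79945732e+02, -1.19161087e-02,  1.85510419e+01]), 'ft_force': array([ 0.04418867,  0.42793955, -0.47764463]), 'torque': array([-0.02160779,  0.01564648, -0.0120108 ]), 'gripper_width': 0.08503836814374989}
```

View pics/scene0.png

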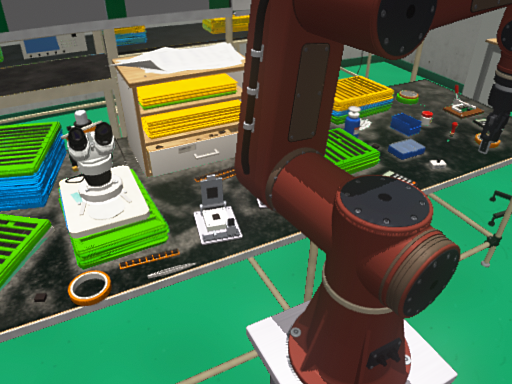

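View pics/top0.png

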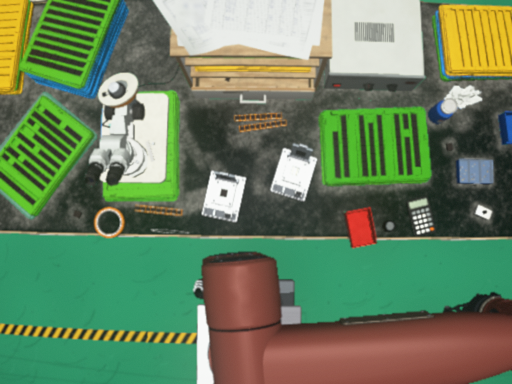

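View pics/wrist0.png

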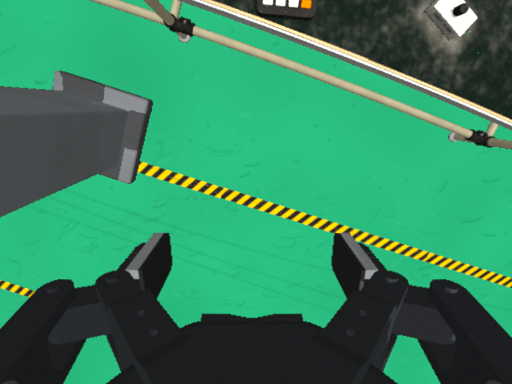

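The loaded fixture seems to be the left one in the top view, around (223,195). The one at (296,172) may be empty. I'll enlarge both to check.

```bash
cat > h.py <<'E'
import numpy as np,cv2
def K(c,h=384):
    f=h/2/np.tan(np.radians(c['vertical_fov'])/2); return np.array([[f,0,c['cx']],[0,f,c['cy']],[0,0,1]])
def dist(c): return np.array([c['k1'],0,0,0,0.])
def ray(c,px):
    u=cv2.undistortPoints(np.array(px,float).reshape(-1,1,2),K(c),dist(c)).reshape(-1,2)
    R=cv2.Rodrigues(c['rvec'])[0]
    d=np.c_[u,np.ones(len(u))]@R; o=-R.T@c['tvec']; return o,d
def plane(c,px,z):
    o,d=ray(c,px); return o+d*((z-o[2])/d[:,2])[:,None]
def proj(c,P):
    return cv2.projectPoints(np.array(P,float).reshape(-1,1,3),c['rvec'],c['tvec'],K(c),dist(c))[0].reshape(-1,2)
E
python3 - <<'E'
import cv2
from plant import robot
from h import *
t=cv2.imread("pics/top0.png")
a=cv2.resize(t[135:230,190:330],None,fx=5.6,fy=5.6,interpolation=cv2.INTER_CUBIC)
cv2.imwrite("pics/t1.png",a)
s=cv2.imread("pics/scene0.png")
cv2.imwrite("pics/s1.png",cv2.resize(s[160:260,180:280],None,fx=6,fy=6,interpolation=cv2.INTER_CUBIC))
c=robot.get_calibration("top"); print(plane(c,[(223,195),(296,172),(205,200),(242,200)],.028))
E
```

```text
[[ 0.48692562  0.08327131  0.028     ]
 [ 0.56026811 -0.13862698  0.028     ]
 [ 0.47095813  0.13802008  0.028     ]
 [ 0.47237657  0.02506737  0.028     ]]
```

View pics/t1.png

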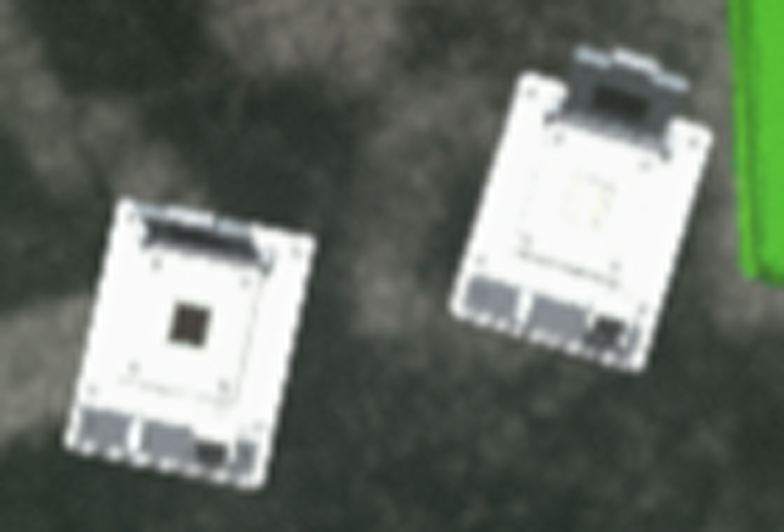

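View pics/s1.png

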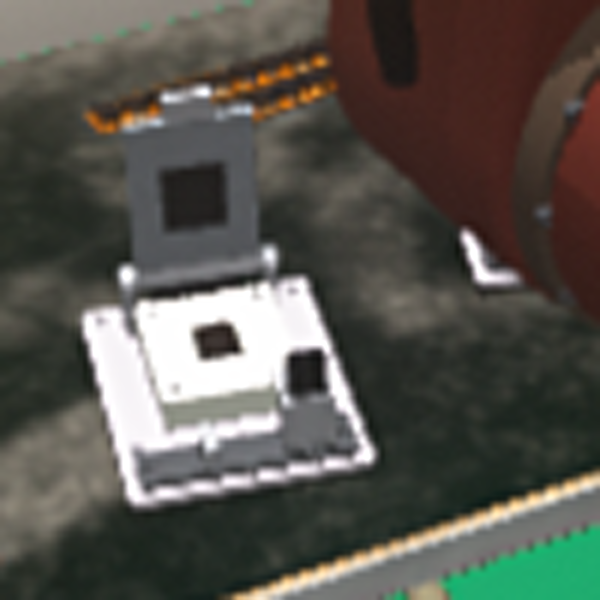

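Confirmed: the left fixture holds the relay, at zoom (190,325). The right one's pocket is pale with contacts. Next I'll measure the base outline, the relay and the tab.

```bash
python3 - <<'E'
import cv2
from plant import robot
from h import *
t=cv2.imread("pics/top0.png"); c=robot.get_calibration("top")
g=cv2.cvtColor(t,cv2.COLOR_BGR2GRAY); x0,y0,x1,y1=196,160,252,228
m=np.zeros_like(g); m[y0:y1,x0:x1]=(g[y0:y1,x0:x1]>150)*255
m=cv2.morphologyEx(m,cv2.MORPH_CLOSE,np.ones((7,7)))
cs=cv2.findContours(m,0,2)[0]; k=max(cs,key=cv2.contourArea)
P=plane(c,k.reshape(-1,2),.010)
r=cv2.minAreaRect((P[:,:2]*1000).astype(np.float32)); print(r, cv2.boxPoints(r))
# relay
y,x=np.mgrid[185:202,216:230]; w=np.clip(150-g[185:202,216:230].astype(float),0,None)
p=((x*w).sum()/w.sum(),(y*w).sum()/w.sum()); print(p,plane(c,[p],.031))
# tab  zoom(210,453)
p=(190+210/5.6,135+453/5.6); print(p, plane(c,[p],.065))
cw=robot.get_calibration("wrist"); R=cv2.Rodrigues(cw['rvec'])[0]; o=robot.observe()
from scipy.spatial.transform import Rotation as Ro
T=Ro.from_euler('xyz',o['tcp_rot'],degrees=True).as_matrix()
print("cam in tcp",T.T@(-R.T@cw['tvec']-o['tool_pos']),"axes",(R@T).round(3))
E
```

```text
((487.3623352050781, 84.14060974121094), (112.54900360107422, 142.78857421875), 78.83277130126953) [[406.42096   42.758766]
 [546.506     15.104439]
 [568.3037   125.52245 ]
 [428.2187   153.17679 ]]
(np.float64(223.42132196162046), np.float64(192.5684434968017)) [[0.49411443 0.0818608  0.031     ]]
(227.5, 215.89285714285717) [[0.42200489 0.06540221 0.065     ]]
cam in tcp [ 0.07200801 -0.00072418 -0.07009337] axes [[ 0.001  1.    -0.   ]
 [-0.96   0.001 -0.28 ]
 [-0.28   0.     0.96 ]]
```

```bash
python3 - <<'E'
import cv2
from plant import robot
from h import *
robot.set_gripper(0.0)
robot.move_pose([0.545,0.07,0.33],[180,0,-11.2])
o=robot.observe(); print(o['time'],o['tool_pos'],o['tcp_rot'],o['gripper_width'],robot.tip_reach,o['q'])
c=robot.get_calibration("wrist"); f=robot.grab_frame("wrist"); cv2.imwrite("pics/w1.png",f)
import pickle; pickle.dump(c,open("w1.pkl","wb"))
E
```

```text
4.575 [0.54505668 0.06972675 0.32997706] [ 1.79999110e+02  7.71662818e-05 -1.12426882e+01] -8.44148953531787e-05 0.0726 [-6.35142909e+00 -2.44673174e+00 -2.79607236e-01  9.21672773e+01
 -8.80215015e-04 -1.75108741e+02]
```

View pics/w1.png

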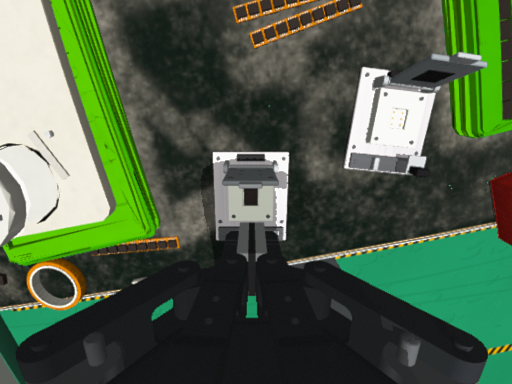

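The wrist view has the relay at about (250,197), the base corners at (213,153) and (290,153), and the lid seen from above around (250,178). Now to refine from this view.

```bash
python3 - <<'E'
import cv2,pickle
from h import *
f=cv2.imread("pics/w1.png"); c=pickle.load(open("w1.pkl","rb"))
cv2.imwrite("pics/w1z.png",cv2.resize(f[145:245,200:300],None,fx=6,fy=6,interpolation=cv2.INTER_CUBIC))
print(plane(c,[(251,198)],.031))
E
```

```text
[[0.49488312 0.08117807 0.031     ]]
```

View pics/w1z.png

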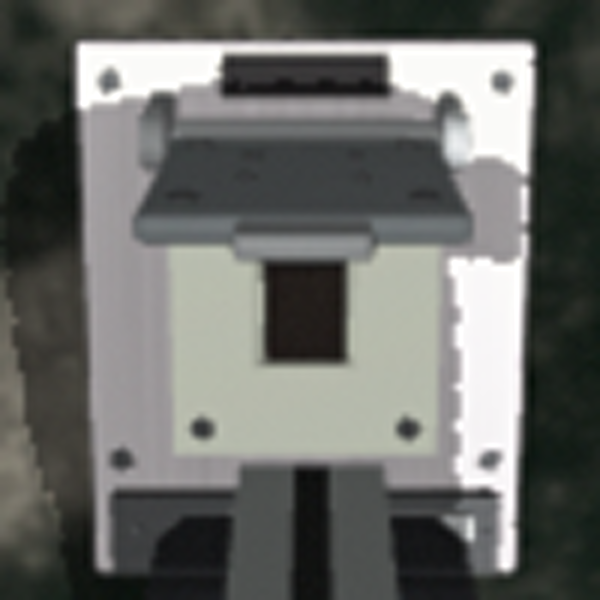

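```bash
python3 - <<'E'
import pickle
from h import *
c=pickle.load(open("w1.pkl","rb"))
z=lambda *p:[(200+(u+.5)/6-.5,145+(v+.5)/6-.5) for u,v in p]
B=plane(c,z((77,42),(537,42),(518,572),(100,572)),.010)
print(B.round(4),B.mean(0)); 
for a,b in((0,1),(3,2),(3,0),(2,1)):
    d=B[b]-B[a]; print(np.degrees(np.arctan2(d[1],d[0])),np.hypot(*d[:2]))
N=plane(c,z((172,455),(438,453)),.028).mean(0); print("nestfront",N)
yaw=np.radians(-11.2); ex=np.array([np.cos(yaw),np.sin(yaw),0]); ey=np.array([-ex[1],ex[0],0])
print("origin by nest",N+.032*ex, "base",B.mean(0)+.008*ex)
O=(N+.032*ex); O[2]=0
for th in np.arange(1.5,1.91,.05):
    # radial dir, outward normal
    r=-np.cos(th)*ex+np.array([0,0,np.sin(th)]); n=np.sin(th)*ex+np.array([0,0,np.cos(th)])
    H=O+.044*ex+[0,0,.037]
    P=[H+.086*r+.002*n+s*.03*ey for s in(1,-1)]+[H+.086*r-.004*n,H+.098*r]
    q=(proj(c,P)-[200,145])*6; print(round(th,2),q.round().tolist())
E
```

```text
[[0.5674 0.1231 0.01  ]
 [0.546  0.0155 0.01  ]
 [0.4091 0.0422 0.01  ]
 [0.4304 0.1498 0.01  ]] [0.48822125 0.0826323  0.01      ]
-101.21353382275373 0.10974055840758423
-101.22202305531982 0.109751848988406
-11.031480918917227 0.13953951092885564
-11.02686720974975 0.13955580855942723
nestfront [0.46032116 0.08892204 0.028     ]
origin by nest [0.49171173 0.08270654 0.028     ] base [0.49606889 0.08107843 0.01      ]
1.5 [[131.0, 286.0], [470.0, 286.0], [301.0, 318.0], [300.0, 323.0]]
1.55 [[130.0, 263.0], [471.0, 263.0], [300.0, 296.0], [300.0, 296.0]]
1.6 [[129.0, 240.0], [472.0, 239.0], [300.0, 273.0], [300.0, 268.0]]
1.65 [[129.0, 215.0], [472.0, 215.0], [300.0, 249.0], [300.0, 240.0]]
1.7 [[128.0, 191.0], [472.0, 191.0], [300.0, 225.0], [300.0, 211.0]]
1.75 [[128.0, 166.0], [473.0, 166.0], [300.0, 201.0], [300.0, 182.0]]
1.8 [[128.0, 142.0], [473.0, 141.0], [300.0, 176.0], [300.0, 152.0]]
1.85 [[128.0, 117.0], [473.0, 117.0], [300.0, 151.0], [300.0, 123.0]]
1.9 [[128.0, 92.0], [473.0, 92.0], [300.0, 126.0], [300.0, 94.0]]
```

```bash
cat >> h.py <<'E'
YAW=np.radians(-11.15); EX=np.array([np.cos(YAW),np.sin(YAW),0]); EY=np.array([-EX[1],EX[0],0]); EZ=np.array([0,0,1.])
O=np.array([.493,.082,0.])
def W(x,y,z): return O+x*EX+y*EY+z*EZ      # fixture -> world
def tcp(x,y,ztip): return (W(x,y,ztip+.0726)).tolist()
ORI=[180,0,168.85]
E
python3 - <<'E'
import cv2,pickle
from plant import robot
from h import *
robot.move_pose(tcp(.088,0,.24),ORI)
print(robot.observe()['q'].round(1))
print(robot.line_to(tcp(.088,0,.104),vel=.2,guard=10))
hx,hz,rho=.044,.037,.066
for th in np.radians([92,80,68,56,44,33,22,12]):
    x=hx-rho*np.cos(th)+.002*np.sin(th)+.011; z=hz+rho*np.sin(th)+.002*np.cos(th)
    g=robot.line_to(tcp(x,0,z),vel=.08,guard=20); 
    o=robot.observe(); print(round(float(th),2),g,o['ft_force'].round(1),o['time'])
    if g: break
c=robot.get_calibration("wrist"); cv2.imwrite("pics/w2.png",robot.grab_frame("wrist")); pickle.dump(c,open("w2.pkl","wb"))
E
```

```text
[-6.4  3.1  3.5 90.4  0.   4.7]
False
1.61 False [ 0.3 -0.7 -0.4] 8.6167
1.4 False [ 0.5 -0.2 -0.8] 8.9417
1.19 False [0.3 0.9 0.1] 9.2667
0.98 False [0.8 0.3 0.5] 9.5917
0.77 False [-0.4  0.2  1. ] 9.9167
0.58 False [-0.1 -0.5  0.4] 10.225
0.38 False [-0.2  1.5  0.3] 10.5333
0.21 False [-0.  -0.2  0. ] 10.825
```

View pics/w2.png

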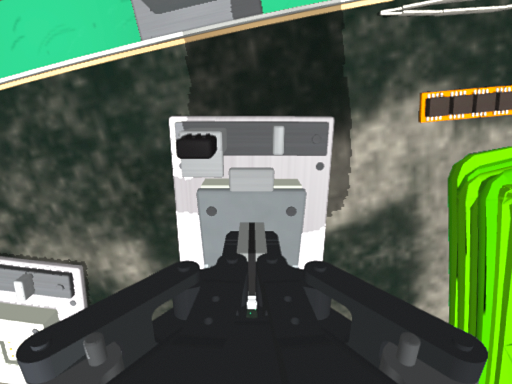

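The lid is nearly down (tongue at (252,178)) and the tab is at (197,146). Next I'll press the lid shut.

```bash
python3 - <<'E'
import cv2,pickle
from plant import robot
from h import *
for d in (1,):
    g=robot.line_to(tcp(-.014,0,.030),vel=.03,guard=20)
    o=robot.observe(); print(g,o['ft_force'].round(1),o['tool_pos'][2]-.0726,o['time'])
    robot.pause(.2); o=robot.observe(); print(o['ft_force'].round(1),o['tool_pos'][2]-.0726)
p=o['tool_pos'].copy(); p[2]=.20
robot.line_to(p.tolist(),vel=.2)
robot.line_to(tcp(.02,-.0,.13),vel=.2)
c=robot.get_calibration("wrist"); f=robot.grab_frame("wrist"); cv2.imwrite("pics/w3.png",f); pickle.dump(c,open("w3.pkl","wb"))
cv2.imwrite("pics/sc3.png",cv2.resize(robot.grab_frame("scene")[160:260,180:280],None,fx=6,fy=6,interpolation=cv2.INTER_CUBIC))
print(robot.observe()['time'])
E
```

```text
True [-3.7 -0.2 10.8] 0.03876296344608543 11.4333
[-5.1  0.2 12.7] 0.03869368344683441
12.6417
```

View pics/w3.png

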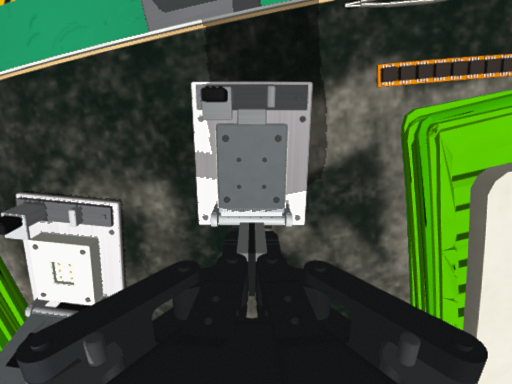

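View pics/sc3.png

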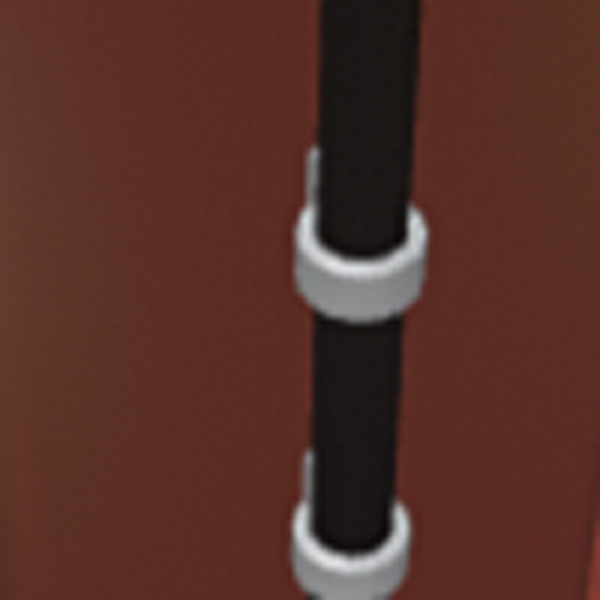

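The lid stopped hard with the tip at 38.7 mm (39 mm nominal), and it looks shut. In this view the tab is near (215,94) and still unlocked. I'll check its position, then push it.

```bash
python3 - <<'E'
import cv2,pickle
from plant import robot
from h import *
f=cv2.imread("pics/w3.png"); c=pickle.load(open("w3.pkl","rb"))
g=cv2.cvtColor(f,cv2.COLOR_BGR2GRAY)[84:106,197:235]
ys,xs=np.where(g<40); print(xs.min()+197,xs.max()+197,ys.min()+84,ys.max()+84)
P=plane(c,[(xs.min()+197,ys.min()+84),(xs.max()+197,ys.max()+84)],.065)
for p in P: d=p-O; print("fix",d@EX,d@EY)
robot.line_to(tcp(-.064,-.075,.13),vel=.2)
print(robot.line_to(tcp(-.064,-.075,.050),vel=.15,guard=10))
g=robot.line_to(tcp(-.064,-.032,.050),vel=.06,guard=25)
o=robot.observe(); print(g,o['ft_force'].round(1),o['time'])
g=robot.line_to(tcp(-.064,-.012,.050),vel=.03,guard=20)
o=robot.observe(); d=o['tool_pos']-O; print(g,o['ft_force'].round(1),d@EX,d@EY,o['time'])
robot.pause(.2); o=robot.observe(); d=o['tool_pos']-O; print(o['ft_force'].round(1),d@EY)
c=robot.get_calibration("wrist"); cv2.imwrite("pics/w4.png",robot.grab_frame("wrist"))
E
```

```text
202 226 86 101
fix -0.06672665256773622 -0.034327887243208476
fix -0.05636726684662202 -0.017453868659752035
False
False [-0.4 -0.5 -0.4] 14.9083
True [-2.4 -9.5  4.9] -0.06410391937477838 -0.02138838991463514 15.3917
[-1.5 -9.4  3.2] -0.02147758199053662
```

View pics/w4.png

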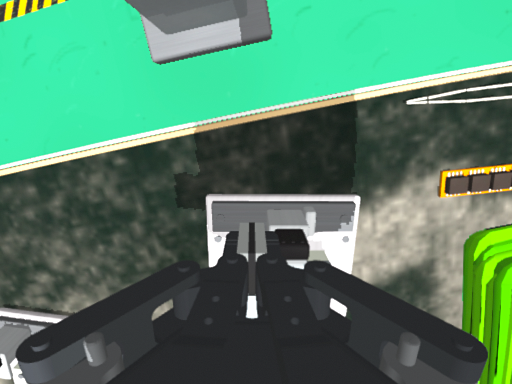

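The slide stopped hard with the tool centre at -21.4 mm, against about -23 mm expected at the end stop. I'll push once more, then back off and check.

```bash
python3 - <<'E'
import cv2,pickle
from plant import robot
from h import *
g=robot.line_to(tcp(-.064,-.008,.050),vel=.02,guard=15)
o=robot.observe(); d=o['tool_pos']-O; print(g,o['ft_force'].round(1),d@EY,o['time'])
robot.line_to(tcp(-.064,-.05,.050),vel=.1)
robot.line_to(tcp(-.064,-.05,.14),vel=.2)
robot.line_to(tcp(.02,-.0,.13),vel=.2)
c=robot.get_calibration("wrist"); f=robot.grab_frame("wrist"); cv2.imwrite("pics/w5.png",f)
a=f[60:240,170:340]; cv2.imwrite("pics/w5z.png",cv2.resize(a,None,fx=3.3,fy=3.3,interpolation=cv2.INTER_CUBIC))
print(proj(c,[W(-.064,0,.065),W(-.064,-.03,.065)]),robot.observe()['time'])
E
```

```text
True [ -3.6 -10.6   4.3] -0.02092061909349902 15.975
[[252.37180991  91.25611119]
 [210.68684677  91.51233178]] 17.7167
```

View pics/w5z.png

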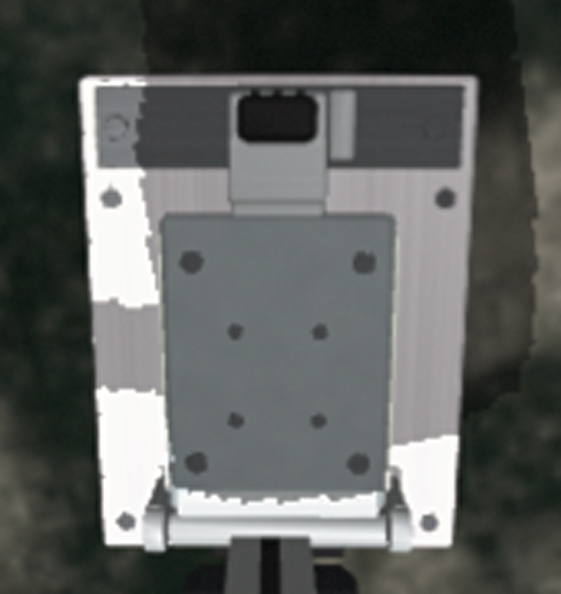

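```bash
python3 - <<'E'
from plant import robot
robot.pause(.2); o=robot.observe(); print(o['ft_force'].round(1),o['time']); robot.job_done()
E
```

```text
[0.1 0.8 0.2] 17.9167
the job is handed in; nothing more can be done
```

I shut the loaded fixture's lid (the left one) from behind with closed fingers and pressed it onto its stop. I then pushed the lock slide along by its tab to the end stop and backed the arm clear. I handed the job in at 17.9 s.

**Lid:** it stopped hard with the fingertips at 38.7 mm, against 39 mm nominal for a shut lid.

**Slide:** it met a firm stop, and pushing again moved the tool only about 0.5 mm further. In the last wrist picture the tab is within about 1 mm of its locked position, with the lip over the tongue.

**Relay:** it can't be seen under the lid; that it is still in its nest is inferred from the lid closing fully.

**Disagreements:** the tool stopped about 2 mm past where I expected along the slide, which fits the fixture-pose error and my guess at finger thickness. The last scene-camera view was blocked by the arm, so it checked nothing.

**Other objects:** I did not touch the empty fixture or the other things on the bench, though I took no final picture of all of them.

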